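# Set the check weights out by size on the weight stand

### The arm

A 7-joint arm with a two-finger parallel gripper is mounted at the origin on a cart in front of the work surface, level with it; the furniture and walls round the work are solid. World frame = base frame: x ahead of the robot, y to its left, z up, the work surface at z = 0. Lengths are in m, angles in rad, forces in N, time in s.
With the tool pointing down it reaches from about 0.4 to 0.875 m from the base axis. Payload 19.3 kg.
Tool frame: the origin (TCP) lies midway between the tips of the shut fingers; the grasp point (between the pads) lies 19 mm behind it; z points along the fingers, y is the line along which they close (so a half turn about z gives the same grasp; the last joint's range is limited). The gripper opens to 85 mm and grips with 20 to 120 N. Pads are 22 mm wide; open, the fingers measure 114 mm over their backs; the gripper's body (76 mm by 85 mm) begins 54 mm behind the grasp point. The pads swing forward as they close: fully open they stand 13 mm farther back than shut.
Start: joints at [-1.419, 0.521, -0.036, 1.599, 0.021, 1.021, -0.113], TCP at [0.138, 0.61, 0.231] pointing down, gripper open.
Joint ranges: [-2.91, 2.91], [-0.3, 2.13], [-1.5, 1.42], [0.17, 2.43], [-1.26, 4.41], [0.16, 1.93], [-2.52, 2.52]. Speed limits (rad/s): [1.89, 1.89, 2.39, 2.39, 3.01, 3.01, 3.01].

### API

Orientations are given as [roll, pitch, yaw] about the fixed x, y, z axes, in that order (R = Rz(yaw) Ry(pitch) Rx(roll)).
In Python, from workcell import bot gives the robot as it stands.
- The arm moves only by the tool move_arm, never from a script. Its argument "moves" is a list that holds one entry, the list of rows, each a list of 7 numbers: the opening, from 0 (shut) to 1 (fully open), then the shift along the tool's x, y, z in units of 1000 mm (1.0 is 1000 mm), then the turn, a rotation vector about the tool's x, y, z in units of 2 pi rad (1.0 is 2 pi rad). A call has 1 to 5 rows; each row is the pose to reach, as a shift and turn from the pose commanded when the call began, along the tool's axes at that moment, turning the shorter way round; what a row does not reach only later rows make up. A row lasts 1/10 s, in which the tool goes at most 50 mm and 8.59 degrees, less where a joint would pass 70% of its speed; a pose out of reach is approached as far as the arm can. A call with a number of a shift or a turn outside -1 to 1 is refused whole. A call with a gripper value outside its range is refused whole. The fingers move at their own pace and stop on an object; "force" is the grip in N (left out, the last holds). Time passes only in rows, so rows that repeat a pose let the fingers close. It gives the time, the measured TCP pose, the force, the opening and the grip force at its end, in the units of the state.
- bot.observe(): the state, without advancing time (a new reading comes with each control period).
- bot.grab_frame(name): name is "side" or "top" or "wrist"; returns the picture (384x512x3 uint8, red, green, blue); there is no depth.
- bot.camera_params(name): a dict with "vertical_fov" (degrees; the focal length in pixels is half the picture's height over the tangent of half this angle, whatever the lens; pixels are square), "cx", "cy" (the principal point, pixels), "D" ([k1, k2, p1, p2, k3] as OpenCV has them; the pictures are not rectified), "R" (3x3) and "t" (3): a world point X has camera coordinates R X + t. Camera axes: x right, y down, z forward; pixel columns grow to the right and rows downward; lengths in m; the calibration is good to about 2 mm. A picture is of the moment at which its call begins: read the wrist's pose just before it. camera_params takes no time and is no camera call; for the wrist camera it gives the pose at the moment of the call.
- bot.job_done(): hands the job in; it is judged then, once.
The state is a dict: "clock": time; "qpos": joint angles; "qd": joint speeds; "joint_efforts": joint torques, N m; "position": TCP position; "tool_rot": TCP orientation; "force": force on the tool from outside, world axes, zero at the start; "moment": the same for the moment, N m; "grip_width": finger opening in m; "finger_force": force on a finger pad.
Only numpy, scipy, OpenCV 4.12 (cv2) and the standard library are available. Lean on these libraries where they do the work, as an engineer would, in place of code of your own. Each camera call takes 0.05 s, during which the arm holds its last target. There are 200 camera calls.

### The job

Put the four steel check weights of the balance on the four round marks of the weight stand, in order of size: the largest on the mark next to the tall white end post, then each next smaller one, the smallest on the mark farthest from the post. Stand each one upright in the middle of its mark without knocking any over, and leave the bottle, the beaker and the carton where they are.

Things in the scene. Friction and masses are not known exactly. Their poses are not given: they have to be found in the camera images.
- weight_xl: Largest of four plain steel check weights, about 500 g: an upright cylinder 42 mm in diameter and 46 mm high, with a narrower neck and a knob 24 mm wide on top, 66 mm high in all. Loose, stands upright on the worktop. Origin: centre of its underside; z points up through the knob.
- weight_l: Second largest of four plain steel check weights, about 200 g: an upright cylinder 34 mm in diameter and 37 mm high, with a narrower neck and a knob 20 mm wide on top, 54 mm high in all. Loose, stands upright on the worktop. Origin: centre of its underside; z points up through the knob.
- weight_m: Third largest of four plain steel check weights, about 100 g: an upright cylinder 27 mm in diameter and 30 mm high, with a narrower neck and a knob 17 mm wide on top, 44 mm high in all. Loose, stands upright on the worktop. Origin: centre of its underside; z points up through the knob.
- weight_s: Smallest of four plain steel check weights, about 50 g: an upright cylinder 21 mm in diameter and 24 mm high, with a narrower neck and a knob 14 mm wide on top, 36 mm high in all. Loose, stands upright on the worktop. Origin: centre of its underside; z points up through the knob.
- stand: Fixed flat aluminium strip, 340 mm long (its y), 64 wide (its x), 10 thick, lying crosswise in front of the robot. Origin: centre of its underside. On its flat top, 10 mm above the origin, are four flush dark round marks, 52 mm across, centred at x = 0, y = -105, -35, +35, +105 mm. One end bears the tall white post, the other a low white plate (44 x 14 x 5 mm); the ends vary.
- end_post: The tall white end post, fixed on the stand's top near one end, 155 mm from the stand's middle along its y axis (at either +y or -y): a block 44 mm (across the strip) x 14 mm (along it) x 50 mm high. Origin: centre of its underside, on the strip's top. The four marks lie 50, 120, 190 and 260 mm from it along the strip.
- bottle: Bystander, to be left alone: loose small clear bottle with blue cap, 56 mm in diameter, 108 mm high. Origin: centre of its underside.
- beaker: Bystander, to be left alone: loose small clear beaker, 45 mm in diameter, 56 mm high. Origin: centre of its underside. It stands at the back of the gap between two tall fixed instrument stacks, whose fronts begin at about x = 0.57 m; the gap is free from about y = -0.15 to 0.32 m. Swing sideways only in front of the stacks and reach straight into the gap.
- carton: Bystander, to be left alone: loose closed white carton 70 x 100 x 45 mm. Origin: centre of its underside.
Things that resemble listed ones, but are neither listed nor needed, are in the scene too. Leave any turquoise or yellow look-alike of the weight_xl alone.

How it is judged:
By the outcome, as a careful person would: the job done as asked, in the order asked, and still so for the second after the job is handed in, with the robot touching nothing.
It also fails if it takes over 128 s, if anything falls off the work surface, if the arm or the gripper's body presses on something with over 40 N, if the wrist force passes 120 N, or if a joint passes its speed limit or range.

## Working session

There is one attempt and no reset: what is moved stays moved. The work goes in short steps, Python scripts to look and compute and a tool call to move; the robot and the scene stay as the last step left them, time stands still between calls to the robot, and variables do not carry over. Pictures are saved under pics/ and viewed, at most 14 in all, crops included, and the job is handed in when it is done.

Besides the shell and the picture viewer there is one more tool, called after ">>>" in YAML: its name, and indented under it one key for each argument. move_arm: Moves the arm, as the interface text tells. Shifts and turns lie within -1 to 1; 1 stands for 1000 mm of shift or 2 pi rad of turn. Its arguments: {"type":"object","properties":{"moves":{"type":"array"},"force":{"type":"number"}},"required":["moves"]}

```bash
mkdir -p pics
python3 - <<'E'
from workcell import bot
import cv2
s=bot.observe();print(s['clock'],s['position'],s['tool_rot'],s['grip_width'],s['force'])
for n in('top','side'):
    cv2.imwrite(f'pics/{n}0.png',cv2.resize(bot.grab_frame(n)[:,:,::-1],(800,600)))
    print({k:(v if not hasattr(v,'tolist') else v.tolist()) for k,v in bot.camera_params(n).items()})
E
```

```text
0.0 [0.13745198 0.60936744 0.23074873] [-3.14051049e+00  1.02526174e-04  2.91983112e+00] 0.0854134569001061 [ 0.54533666 -0.29990561  0.80680251]
{'vertical_fov': 46.705909257805686, 'cx': 260.87239269242207, 'cy': 189.20212311168578, 'D': [0.02547243062400601, 0.0, 0.0, 0.0, 0.0], 'R': [[0.003720694252733683, -0.9998129544696092, -0.0189792652394386], [-0.9942086492417977, -0.001660055071437942, -0.10745420415209318], [0.10740259869797192, 0.019269153897124802, -0.9940288635150446]], 't': [0.008691128286836946, 0.5621186392083547, 1.3974071358629643]}
{'vertical_fov': 51.43779716404652, 'cx': 246.5708959040741, 'cy': 191.52727561219132, 'D': [0.04195807327705593, 0.0, 0.0, 0.0, 0.0], 'R': [[-0.9776511898001401, -0.20926831311368377, 0.020122728664956426], [-0.1495320107547126, 0.6248964948796777, -0.7662535797285029], [0.14777797143695934, -0.7521377159893298, -0.6422231133681902]], 't': [0.5520928388504613, 0.12373133849343594, 1.2152921323840862]}
```

View pics/top0.png

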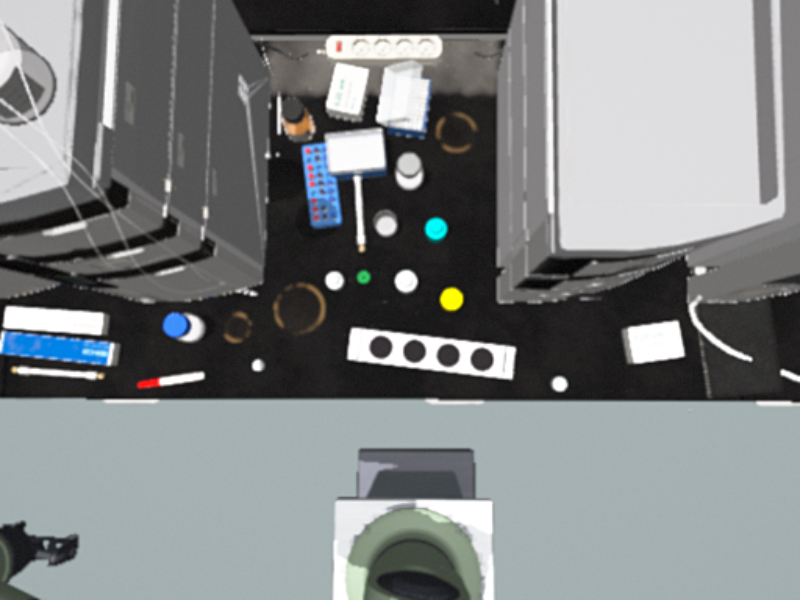

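View pics/side0.png

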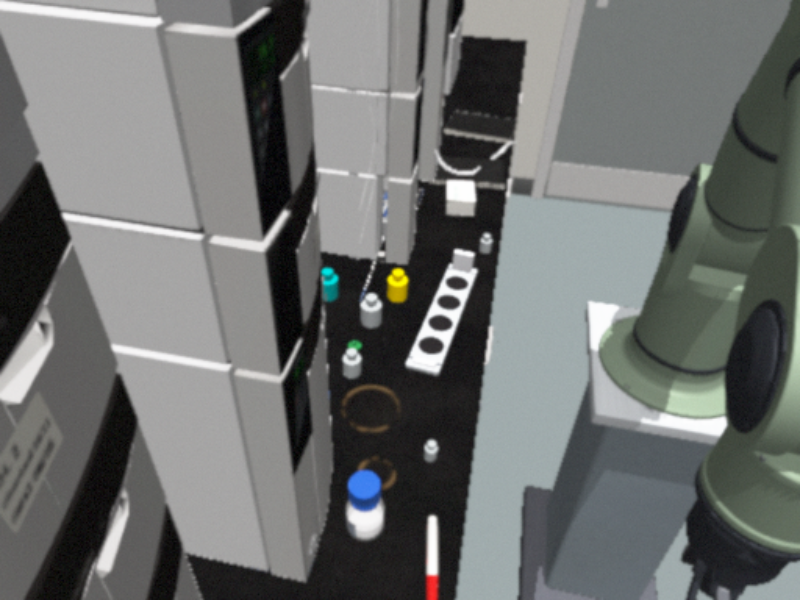

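Top view (800x600): the stand runs from (348,345) to (515,362), with the post at its right (−y) end. The weight candidates are at (405,281), (334,281), (559,384) and (258,365). I'll enlarge to get exact positions.

```bash
cat > h.py <<'E'
from workcell import bot
import numpy as np, cv2
def K(p):
    f=192/np.tan(np.radians(p['vertical_fov'])/2)
    return np.array([[f,0,p['cx']],[0,f,p['cy']],[0,0,1]])
def ray(p,uv,z):
    n=cv2.undistortPoints(np.array([[uv]],float),K(p),np.array(p['D']))[0,0]
    R=np.array(p['R']);t=np.array(p['t']);c=-R.T@t;d=R.T@np.array([n[0],n[1],1])
    return c+d*(z-c[2])/d[2]
def proj(p,X):
    return cv2.projectPoints(np.array(X,float).reshape(-1,1,3),cv2.Rodrigues(np.array(p['R']))[0],np.array(p['t']),K(p),np.array(p['D']))[0][:,0]
E
python3 - <<'E'
from h import *
im=bot.grab_frame('top')[:,:,::-1];cv2.imwrite('pics/topraw.png',im)
# crop cols 150-375, rows 120-255 
a=im[128:258,155:375]
cv2.imwrite('pics/c1.png',cv2.resize(a,(792,468),interpolation=cv2.INTER_CUBIC))
E
```

```text
(no output)
```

View pics/c1.png

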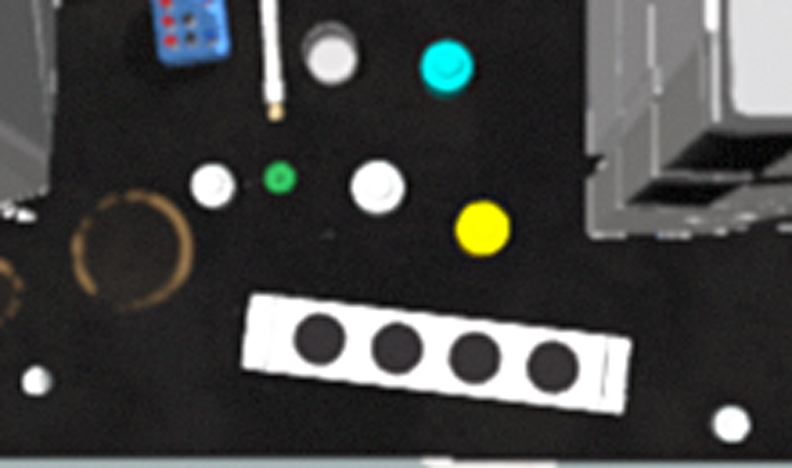

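The crop (3.6x) shows XL at (377,187), L at (212,186), M at (731,424) and S at (37,380). The dark marks are at (320,338), (397,348), (475,357) and (552,366).

Run:
```python
from h import *
im=cv2.imread('pics/topraw.png').astype(float);g=im.mean(2)
p=bot.camera_params('top')
C={'xl':(377,187,.046),'l':(212,186,.037),'m':(731,424,.030),'s':(37,380,.024),'k1':(320,338,.01),'k2':(397,348,.01),'k3':(475,357,.01),'k4':(552,366,.01)}
for n,(a,b,z) in C.items():
    u=155+a/3.6-.5;v=128+b/3.6-.5
    r=10 if n[0]!='k' else 9
    yy,xx=np.mgrid[int(v)-r:int(v)+r+1,int(u)-r:int(u)+r+1]
    w=g[yy,xx]
    if n[0]=='k': m=np.clip(190-w,0,110)*(np.hypot(xx-u,yy-v)<9)
    else: m=np.clip(w-60,0,140)*(np.hypot(xx-u,yy-v)<10)
    cu,cv=(m*xx).sum()/m.sum(),(m*yy).sum()/m.sum()
    X=ray(p,(cu,cv),z);print(n,round(cu,1),round(cv,1),round(u,1),round(v,1),X.round(4),'r',np.hypot(*X[:2]).round(3),'d',(2*np.sqrt((m>55).sum()/np.pi)/K(p)[0,0]*(1.397)*1000).round(1))
for n,(u,v) in {'bottle':(176,325),'beak?':(385,223)}.items(): print(n,ray(p,(u/1.5625,v/1.5625),0.05))
w=bot.camera_params('wrist');print(w)
```

```text
xl 259.4 179.5 259.2 179.4 [0.5913 0.0146 0.046 ] r 0.592 d 46.4
l 213.6 179.1 213.4 179.2 [0.5937 0.162  0.037 ] r 0.615 d 38.3
m 357.7 245.3 357.6 245.3 [ 0.3848 -0.2955  0.03  ] r 0.485 d 32.7
s 164.5 233.4 164.8 233.1 [0.4199 0.3183 0.024 ] r 0.527 d 25.6
k1 243.3 221.7 243.4 221.4 [0.4584 0.0669 0.01  ] r 0.463 d 44.1
k2 264.8 224.4 264.8 224.2 [ 0.4501 -0.0026  0.01  ] r 0.45 d 44.1
k3 286.4 227.0 286.4 226.7 [ 0.4419 -0.0723  0.01  ] r 0.448 d 44.6
k4 308.1 229.6 307.8 229.2 [ 0.4339 -0.1418  0.01  ] r 0.457 d 45.0
bottle [0.49938618 0.47854695 0.05      ]
beak? [0.70967023 0.05675652 0.05      ]
{'vertical_fov': 66.69255042495888, 'cx': 261.86698444429317, 'cy': 189.08518141460166, 'D': array([-0.04417309,  0.        ,  0.        ,  0.        ,  0.        ]), 'R': array([[ 0.22034193,  0.97542137, -0.00160874],
       [ 0.93948926, -0.21178098,  0.26927448],
       [ 0.26231538, -0.06084386, -0.96306213]]), 't': array([-0.62338006, -0.03609948,  0.3786101 ])}
```

```bash
cat >> h.py <<'E'
from scipy.spatial.transform import Rotation as Ro
YAW=1.4535
def to(*T):
    s=bot.observe();R=Ro.from_euler('xyz',s['tool_rot']);P=s['position']
    print('t',s['clock'],'P',P.round(4),'rpy',s['tool_rot'].round(3),'w',round(s['grip_width'],4),'ff',s['finger_force'],'F',s['force'].round(1))
    rv=(R.inv()*Ro.from_euler('xyz',[np.pi,0,YAW])).as_rotvec()/2/np.pi
    for t in T: print(t,'shift',R.inv().apply(np.array(t)-P).round(4),'turn',rv.round(4))
E
python3 -c "
from h import *
to((.42,.3183,.13))"
```

```text
t 0.15 P [0.1375 0.6094 0.2309] rpy [-3.141  0.     2.92 ] w 0.0854 ff 0.0 F [-0.3  0.4 -0.1]
(0.42, 0.3183, 0.13) shift [-0.3397 -0.2218  0.1011] turn [-1.000e-04  1.000e-04  2.334e-01]
```

>>> move_arm:
  moves:
    - [[1,-0.339,-0.222,0.1,0,0,0.2335],[1,-0.339,-0.222,0.1,0,0,0.2335],[1,-0.339,-0.222,0.1,0,0,0.2335],[1,-0.339,-0.222,0.1,0,0,0.2335],[1,-0.339,-0.222,0.1,0,0,0.2335]]
  force: 40

```text
clock: 0.65
position: [0.3074, 0.4337, 0.1711]
tool_rot: [3.141, -0.0, 2.164]
force: [1.5, 0.5, -0.4]
grip_width: 0.0852
finger_force: 0.0
```

```bash
python3 -c "
from h import *
to((.42,.3183,.13))"
```

```text
t 0.65 P [0.3074 0.4337 0.1711] rpy [ 3.141 -0.     2.164] w 0.0852 ff 0.0 F [ 1.5  0.5 -0.4]
(0.42, 0.3183, 0.13) shift [-0.1586  0.0289  0.0411] turn [ 0.    -0.     0.113]
```

>>> move_arm:
  moves:
    - [[1,-0.159,0.029,0.041,0,0,0.113],[1,-0.159,0.029,0.041,0,0,0.113],[1,-0.159,0.029,0.041,0,0,0.113],[1,-0.159,0.029,0.041,0,0,0.113],[1,-0.159,0.029,0.041,0,0,0.113]]

```text
clock: 1.15
position: [0.4218, 0.3174, 0.1298]
tool_rot: [3.141, 0.002, 1.449]
force: [-0.1, 0.6, 0.3]
grip_width: 0.0854
finger_force: 0.0
```

Run:
```python
from h import *
to((.42,.3183,.03),(.42,.3183,.004))
p=bot.camera_params('wrist');im=bot.grab_frame('wrist')[:,:,::-1].copy()
print(proj(p,[[.4199,.3183,.024]]), proj(p,[[.4199,.3183,.036]]))
cv2.imwrite('pics/w1.png',im)
```

```text
t 1.15 P [0.4218 0.3174 0.1298] rpy [3.141e+00 2.000e-03 1.449e+00] w 0.0854 ff 0.0 F [-0.1  0.6  0.3]
(0.42, 0.3183, 0.03) shift [ 0.0009 -0.0019  0.0998] turn [ 0.      0.0003 -0.0007]
(0.42, 0.3183, 0.004) shift [ 0.0009 -0.0019  0.1258] turn [ 0.      0.0003 -0.0007]
[[258.38217452 185.51521909]] [[258.22147603 189.22072559]]
```

View pics/w1.png

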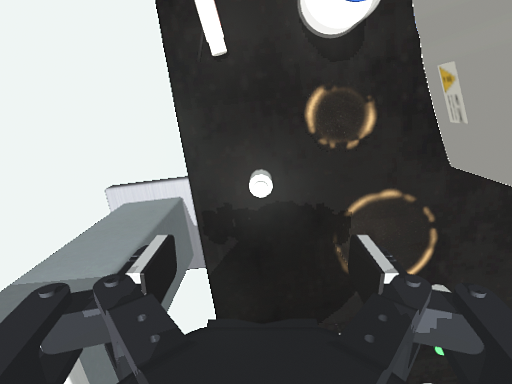

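The wrist picture shows the small weight at (260,184), against a predicted (258,187), so the calibration agrees to about 1 mm. I'll descend.

>>> move_arm:
  moves:
    - [[1,0,0,0.05,0,0,0],[1,0,0,0.09,0,0,0],[1,0,0,0.115,0,0,0],[1,0,0,0.124,0,0,0],[0,0,0,0.124,0,0,0]]

```text
clock: 1.7
position: [0.4195, 0.3202, 0.0058]
tool_rot: [-3.14, 0.001, 1.461]
force: [0.2, -0.7, 1.6]
grip_width: 0.0733
finger_force: 0.0
```

>>> move_arm:
  moves:
    - [[0,0,0,0,0,0,0],[0,0,0,0,0,0,0],[0,0,0,0,0,0,0],[0,0,0,0,0,0,0],[0,0,0,0,0,0,0]]

```text
clock: 2.2
position: [0.4203, 0.3208, 0.0074]
tool_rot: [3.141, -0.001, 1.46]
force: [-2.5, -0.7, 12.2]
grip_width: 0.0196
finger_force: 38.6
```

Run:
```python
from h import *
to((.42,.3183,.1),(.4584,.0669,.1))
```

```text
t 2.2 P [0.4203 0.3208 0.0074] rpy [ 3.141e+00 -1.000e-03  1.460e+00] w 0.0196 ff 38.638819456100464 F [-2.5 -0.7 12.2]
(0.42, 0.3183, 0.1) shift [-0.0024  0.0001 -0.0926] turn [ 0.0001 -0.0002  0.001 ]
(0.4584, 0.0669, 0.1) shift [-0.248   0.0661 -0.0929] turn [ 0.0001 -0.0002  0.001 ]
```

>>> move_arm:
  moves:
    - [[0,0,0,-0.045,0,0,0],[0,0,0,-0.08,0,0,0],[0,-0.05,0.01,-0.09,0,0,0],[0,-0.1,0.025,-0.09,0,0,0],[0,-0.15,0.04,-0.09,0,0,0]]

```text
clock: 2.7
position: [0.442, 0.1719, 0.0973]
tool_rot: [3.14, -0.001, 1.461]
force: [1.4, -0.7, -0.9]
grip_width: 0.0193
finger_force: 39.5
```

Run:
```python
from h import *
to((.4584,.0669,.06),(.4584,.0669,.018))
p=bot.camera_params('wrist');im=bot.grab_frame('wrist')[:,:,::-1].copy()
cv2.imwrite('pics/w2.png',im)
```

```text
t 2.7 P [0.442  0.1719 0.0973] rpy [ 3.140e+00 -1.000e-03  1.461e+00] w 0.0193 ff 39.52047049999237 F [ 1.4 -0.7 -0.9]
(0.4584, 0.0669, 0.06) shift [-0.1027  0.0277  0.0373] turn [ 0.0002 -0.0002  0.0013]
(0.4584, 0.0669, 0.018) shift [-0.1027  0.0276  0.0793] turn [ 0.0002 -0.0002  0.0013]
```

View pics/w2.png

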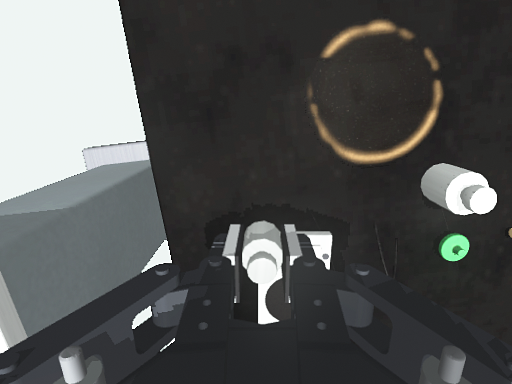

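The small weight is held upright between the pads, with its knob at about (262,269). I'll compute its in-hand offset.

Run:
```python
from h import *
p=bot.camera_params('wrist');s=bot.observe();P=s['position']
print(ray(p,(262,269),P[2]-.0074+.036)-P, P)
cv2.imwrite('pics/w2c.png',cv2.resize(cv2.imread('pics/w2.png')[205:305,200:330],None,fx=6,fy=6,interpolation=cv2.INTER_CUBIC))
to((.4584,.0669,.06))
```

```text
[ 0.00089845 -0.00136665  0.0286    ] [0.44335946 0.16285745 0.09742909]
t 2.75 P [0.4434 0.1629 0.0974] rpy [3.140e+00 2.000e-03 1.452e+00] w 0.0191 ff 39.52064573764801 F [  2.  -14.7   0.3]
(0.4584, 0.0669, 0.06) shift [-0.0934  0.0262  0.0377] turn [ 0.0003  0.0004 -0.0002]
```

View pics/w2c.png

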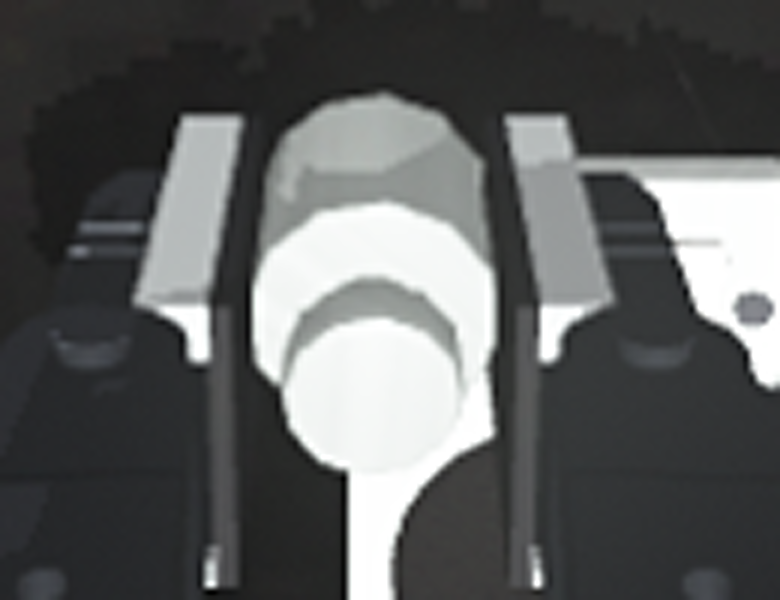

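>>> move_arm:
  moves:
    - [[0,-0.045,0.013,0.01,0,0,0],[0,-0.085,0.024,0.03,0,0,0],[0,-0.091,0.026,0.038,0,0,0],[0,-0.091,0.026,0.038,0,0,0],[0,-0.091,0.026,0.038,0,0,0]]

```text
clock: 3.25
position: [0.4577, 0.0808, 0.0587]
tool_rot: [-3.142, -0.0, 1.46]
force: [0.0, -0.5, 0.5]
grip_width: 0.019
finger_force: 39.5
```

Run:
```python
from h import *
to((.458,.0691,.018))
```

```text
t 3.25 P [0.4577 0.0808 0.0587] rpy [-3.142 -0.     1.46 ] w 0.019 ff 39.52133238315582 F [ 0.  -0.5  0.5]
(0.458, 0.0691, 0.018) shift [-0.0116  0.0016  0.0407] turn [-0.     -0.0001  0.0011]
```

>>> move_arm:
  moves:
    - [[0,-0.0116,0.0015,0.01,0,0,0.001],[0,-0.0116,0.0015,0.025,0,0,0.001],[0,-0.0116,0.0015,0.034,0,0,0.001],[0,-0.0116,0.0015,0.0405,0,0,0.001],[0,-0.0116,0.0015,0.0405,0,0,0.001]]

```text
clock: 3.75
position: [0.4579, 0.0691, 0.0178]
tool_rot: [-3.141, -0.0, 1.455]
force: [-0.7, -0.2, 0.1]
grip_width: 0.0191
finger_force: 39.7
```

>>> move_arm:
  moves:
    - [[0,0,0,0,0,0,0],[0,0,0,0,0,0,0],[0,0,0,0,0,0,0]]

```text
clock: 4.05
position: [0.458, 0.0683, 0.0181]
tool_rot: [3.141, -0.0, 1.454]
force: [-0.1, -0.4, -1.0]
grip_width: 0.0188
finger_force: 39.7
```

>>> move_arm:
  moves:
    - [[0,0.0007,0,0.001,0,0,0],[0,0.0007,0,0.001,0,0,0],[0,0.0007,0,0.001,0,0,0]]

```text
clock: 4.35
position: [0.4581, 0.0686, 0.0174]
tool_rot: [3.141, -0.0, 1.453]
force: [-2.9, -1.5, 15.3]
grip_width: 0.0195
finger_force: 41.3
```

Contact at 0.0174, as predicted. Now I'll open and rise.

>>> move_arm:
  moves:
    - [[1,0,0,0,0,0,0],[1,0,0,0,0,0,0],[1,0,0,0,0,0,0],[1,0,0,0,0,0,0],[1,0,0,0,0,0,0]]

```text
clock: 4.85
position: [0.4579, 0.0687, 0.0168]
tool_rot: [-3.141, 0.0, 1.453]
force: [-0.1, -0.4, -0.1]
grip_width: 0.0858
finger_force: 0.0
```

>>> move_arm:
  moves:
    - [[1,0,0,-0.03,0,0,0],[1,0,0,-0.07,0,0,0],[1,0,0,-0.1,0,0,0],[1,0,0.03,-0.11,0,0,0],[1,0.02,0.05,-0.11,0,0,0]]

```text
clock: 5.35
position: [0.5121, 0.0811, 0.1292]
tool_rot: [3.138, -0.001, 1.451]
force: [0.4, 0.6, 0.3]
grip_width: 0.085
finger_force: 0.0
```

Run:
```python
from h import *
to((.5937,.162,.14),(.5937,.162,.006))
```

```text
t 5.35 P [0.5121 0.0811 0.1292] rpy [ 3.138e+00 -1.000e-03  1.451e+00] w 0.085 ff 0.0 F [0.4 0.6 0.3]
(0.5937, 0.162, 0.14) shift [ 0.0901  0.0714 -0.0105] turn [ 0.0006 -0.0001 -0.0004]
(0.5937, 0.162, 0.006) shift [0.09   0.0709 0.1235] turn [ 0.0006 -0.0001 -0.0004]
```

>>> move_arm:
  moves:
    - [[1,0.035,0.03,0,0,0,0],[1,0.065,0.055,0,0,0,0],[1,0.0885,0.0735,0,0,0,0],[1,0.0885,0.0735,0,0,0,0],[1,0.0885,0.0735,0,0,0,0]]

```text
clock: 5.85
position: [0.593, 0.162, 0.1264]
tool_rot: [-3.141, 0.001, 1.454]
force: [0.8, -0.3, 0.5]
grip_width: 0.0851
finger_force: 0.0
```

Run:
```python
from h import *
p=bot.camera_params('wrist');im=bot.grab_frame('wrist')[:,:,::-1].copy()
to((.5937,.162,.1),(.5937,.162,.008))
print(proj(p,[[.5937,.162,.037],[.5937,.162,.054]]))
cv2.imwrite('pics/w3.png',im)
```

```text
t 5.9 P [0.5928 0.1613 0.1266] rpy [-3.141e+00  1.000e-03  1.453e+00] w 0.0853 ff 0.0 F [ 0.3 -0.3 -0.4]
(0.5937, 0.162, 0.1) shift [0.0008 0.0009 0.0266] turn [-0.0001  0.0001 -0.0001]
(0.5937, 0.162, 0.008) shift [0.0009 0.0009 0.1186] turn [-0.0001  0.0001 -0.0001]
[[261.50058243 191.40613021]
 [261.45780555 197.54130115]]
```

View pics/w3.png

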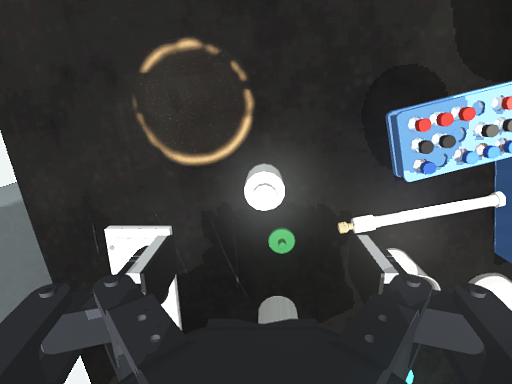

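L's body top is at (264,189), against a predicted (261,191), so it's aligned. I'll descend and grip.

>>> move_arm:
  moves:
    - [[1,0.002,0.001,0.05,0,0,0],[1,0.002,0.001,0.09,0,0,0],[1,0.002,0.001,0.11,0,0,0],[1,0.002,0.001,0.1185,0,0,0],[0.3,0.002,0.001,0.1185,0,0,0]]

```text
clock: 6.4
position: [0.594, 0.163, 0.0081]
tool_rot: [-3.141, 0.001, 1.453]
force: [-0.9, -0.1, 0.8]
grip_width: 0.0734
finger_force: 0.0
```

>>> move_arm:
  moves:
    - [[0,0,0,0,0,0,0],[0,0,0,0,0,0,0],[0,0,0,0,0,0,0],[0,0,0,0,0,0,0],[0,0,0,0,0,0,0]]

```text
clock: 6.9
position: [0.5951, 0.1641, 0.0098]
tool_rot: [3.14, -0.001, 1.453]
force: [-3.3, -1.1, 12.1]
grip_width: 0.0329
finger_force: 38.7
```

Run:
```python
from h import *
to((.5937,.162,.1))
```

```text
t 6.9 P [0.5951 0.1641 0.0098] rpy [ 3.140e+00 -1.000e-03  1.453e+00] w 0.0329 ff 38.74723434448242 F [-3.3 -1.1 12.1]
(0.5937, 0.162, 0.1) shift [-0.0022 -0.001  -0.0902] turn [ 0.0002 -0.0001 -0.    ]
```

>>> move_arm:
  moves:
    - [[0,0,0,-0.045,0,0,0],[0,0,0,-0.09,0,0,0],[0,-0.041,-0.02,-0.1,0,0,0],[0,-0.083,-0.041,-0.1,0,0,0],[0,-0.125,-0.062,-0.1,0,0,0]]

```text
clock: 7.4
position: [0.5175, 0.046, 0.1095]
tool_rot: [3.14, -0.001, 1.454]
force: [1.1, -0.9, -2.1]
grip_width: 0.0328
finger_force: 41.0
```

>>> move_arm:
  moves:
    - [[0,-0.043,-0.021,0,0,0,0],[0,-0.085,-0.042,0,0,0,0],[0,-0.123,-0.06,0,0,0,0],[0,-0.126,-0.061,0.03,0,0,0],[0,-0.126,-0.061,0.03,0,0,0]]

```text
clock: 7.9
position: [0.4417, -0.0718, 0.0773]
tool_rot: [-3.14, 0.0, 1.451]
force: [0.2, 0.3, -1.6]
grip_width: 0.0328
finger_force: 40.7
```

Run:
```python
from h import *
p=bot.camera_params('wrist');im=bot.grab_frame('wrist')[:,:,::-1].copy()
to((.4419,-.0708,.021))
cv2.imwrite('pics/w4.png',cv2.resize(im[190:310,185:345],None,fx=5,fy=5,interpolation=cv2.INTER_CUBIC))
P=bot.observe()['position']
for o in(0,-.002,-.004): print(o,proj(p,[P+[0,o,-.0098+.054]]))
```

```text
t 7.95 P [ 0.4425 -0.0711  0.0783] rpy [-3.14  -0.     1.453] w 0.0328 ff 40.71915686130524 F [ 1.2 -0.5 -1.8]
(0.4419, -0.0708, 0.021) shift [ 0.0002 -0.0006  0.0573] turn [-0.0003 -0.     -0.0002]
0 [[260.86393371 286.98682942]]
-0.002 [[261.48779019 291.42185622]]
-0.004 [[262.10512864 295.80826264]]
```

View pics/w4.png

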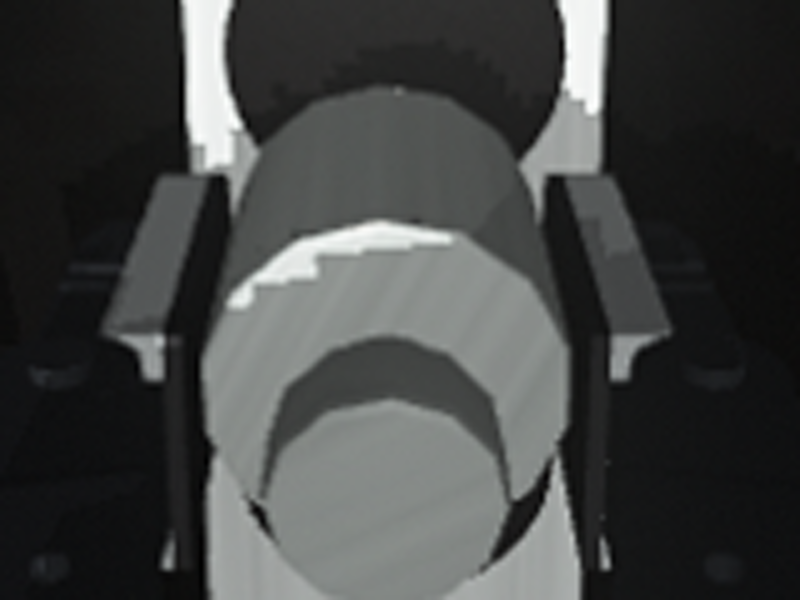

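L is upright in the grip, with its knob at about (262.6,292), so it sits 2 mm toward −y from the TCP. I'll lower it.

>>> move_arm:
  moves:
    - [[0,0.001,-0.0006,0.03,0,0,0],[0,0.001,-0.0006,0.05,0,0,0],[0,0.001,-0.0006,0.057,0,0,0],[0,0.001,-0.0006,0.057,0,0,0],[0,0.001,-0.0006,0.057,0,0,0]]

```text
clock: 8.45
position: [0.4432, -0.0697, 0.0224]
tool_rot: [3.141, -0.0, 1.454]
force: [0.7, 0.9, -1.1]
grip_width: 0.0324
finger_force: 40.9
```

>>> move_arm:
  moves:
    - [[0,0,0,0.001,0,0,0],[0,0,0,0.0015,0,0,0],[0,0,0,0.0015,0,0,0]]

```text
clock: 8.75
position: [0.4427, -0.0699, 0.0203]
tool_rot: [3.141, -0.0, 1.454]
force: [-0.3, -0.0, -1.7]
grip_width: 0.0328
finger_force: 40.9
```

>>> move_arm:
  moves:
    - [[0,0,-0.0006,0.0012,0,0,0],[0,0,-0.0006,0.0012,0,0,0],[0,0,-0.0006,0.0012,0,0,0]]

```text
clock: 9.05
position: [0.4427, -0.0699, 0.0197]
tool_rot: [3.14, -0.0, 1.453]
force: [-3.1, 2.0, 28.6]
grip_width: 0.0331
finger_force: 44.0
```

>>> move_arm:
  moves:
    - [[1,0,0,-0.001,0,0,0],[1,0,0,-0.001,0,0,0],[1,0,0,-0.001,0,0,0],[1,0,0,-0.001,0,0,0],[1,0,0,-0.001,0,0,0]]

```text
clock: 9.55
position: [0.4419, -0.0699, 0.0196]
tool_rot: [-3.141, 0.0, 1.453]
force: [0.4, -0.4, -0.8]
grip_width: 0.0853
finger_force: 0.0
```

>>> move_arm:
  moves:
    - [[1,0,0,-0.03,0,0,0],[1,0,0,-0.07,0,0,0],[1,0,0,-0.11,0,0,0],[1,0.02,0.03,-0.13,0,0,0],[1,0.045,0.07,-0.13,0,0,0]]

```text
clock: 10.05
position: [0.5181, -0.0335, 0.1531]
tool_rot: [3.137, -0.001, 1.452]
force: [0.9, -0.6, -0.7]
grip_width: 0.0853
finger_force: 0.0
```

Run:
```python
from h import *
to((.5913,.0146,.14))
```

```text
t 10.05 P [ 0.5181 -0.0335  0.1531] rpy [ 3.137e+00 -1.000e-03  1.452e+00] w 0.0853 ff 0.0 F [ 0.9 -0.6 -0.7]
(0.5913, 0.0146, 0.14) shift [0.0565 0.0669 0.0135] turn [ 0.0007 -0.0002 -0.0003]
```

>>> move_arm:
  moves:
    - [[1,0.03,0.036,0.01,0,0,0],[1,0.056,0.068,0.013,0,0,0],[1,0.056,0.068,0.013,0,0,0],[1,0.056,0.068,0.013,0,0,0],[1,0.056,0.068,0.013,0,0,0]]

```text
clock: 10.55
position: [0.5901, 0.0135, 0.1366]
tool_rot: [-3.141, 0.0, 1.453]
force: [-0.5, -0.2, 0.8]
grip_width: 0.0853
finger_force: 0.0
```

Run:
```python
from h import *
p=bot.camera_params('wrist');im=bot.grab_frame('wrist')[:,:,::-1].copy()
to((.5913,.0146,.016))
print(proj(p,[[.5913,.0146,.046],[.5913,.0146,.066]]))
cv2.imwrite('pics/w5.png',im)
```

```text
t 10.6 P [0.5901 0.0134 0.1368] rpy [-3.141  0.     1.452] w 0.0852 ff 0.0 F [-0.2  0.8 -0.1]
(0.5913, 0.0146, 0.016) shift [0.0013 0.0011 0.1208] turn [-0.      0.     -0.0002]
[[261.9672421  189.75454018]
 [261.9583897  196.88732202]]
```

View pics/w5.png

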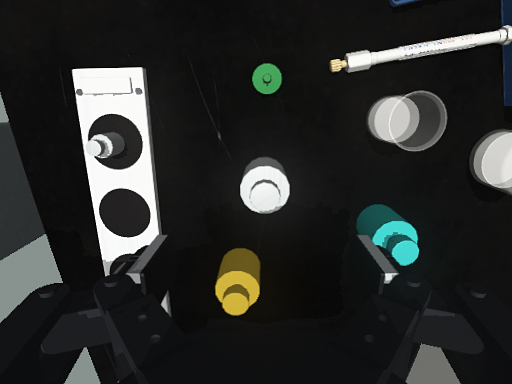

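XL's body top is at (264.5,190), as predicted, and S stands centred on its mark at (115,143).

>>> move_arm:
  moves:
    - [[1,0.002,0.002,0.05,0,0,0],[1,0.002,0.002,0.09,0,0,0],[1,0.002,0.002,0.115,0,0,0],[1,0.002,0.002,0.122,0,0,0],[0.3,0.002,0.002,0.122,0,0,0]]
  force: 60

```text
clock: 11.1
position: [0.5926, 0.0154, 0.0147]
tool_rot: [-3.141, 0.0, 1.453]
force: [-0.2, 0.7, 0.3]
grip_width: 0.0731
finger_force: 0.0
```

>>> move_arm:
  moves:
    - [[0,0,0,0,0,0,0],[0,0,0,0,0,0,0],[0,0,0,0,0,0,0],[0,0,0,0,0,0,0],[0,0,0,0,0,0,0]]

```text
clock: 11.6
position: [0.5937, 0.0161, 0.0165]
tool_rot: [3.14, -0.001, 1.453]
force: [-4.5, -1.0, 12.3]
grip_width: 0.0401
finger_force: 59.0
```

Run:
```python
from h import *
to((.5913,.0146,.1),(.4339,-.1398,.1))
```

```text
t 11.6 P [0.5937 0.0161 0.0165] rpy [ 3.140e+00 -1.000e-03  1.453e+00] w 0.0401 ff 59.04146611690521 F [-4.5 -1.  12.3]
(0.5913, 0.0146, 0.1) shift [-0.0017 -0.0021 -0.0835] turn [ 0.0003 -0.0001 -0.    ]
(0.4339, -0.1398, 0.1) shift [-0.1735 -0.1403 -0.0839] turn [ 0.0003 -0.0001 -0.    ]
```

>>> move_arm:
  moves:
    - [[0,0,0,-0.045,0,0,0],[0,0,0,-0.09,0,0,0],[0,-0.035,-0.028,-0.11,0,0,0],[0,-0.07,-0.057,-0.11,0,0,0],[0,-0.105,-0.085,-0.11,0,0,0]]

```text
clock: 12.1
position: [0.4953, -0.079, 0.1261]
tool_rot: [3.139, -0.0, 1.454]
force: [-0.0, -1.0, -4.6]
grip_width: 0.0405
finger_force: 63.6
```

>>> move_arm:
  moves:
    - [[0,-0.035,-0.028,0,0,0,0],[0,-0.068,-0.055,0,0,0,0],[0,-0.0685,-0.055,0.02,0,0,0],[0,-0.0685,-0.055,0.04,0,0,0],[0,-0.0685,-0.055,0.04,0,0,0]]

```text
clock: 12.6
position: [0.4328, -0.1398, 0.0839]
tool_rot: [-3.14, -0.0, 1.453]
force: [1.3, -0.6, -3.6]
grip_width: 0.0404
finger_force: 63.2
```

Run:
```python
from h import *
p=bot.camera_params('wrist');im=bot.grab_frame('wrist')[:,:,::-1].copy()
to((.4339,-.1398,.0275))
cv2.imwrite('pics/w6.png',cv2.resize(im[170:384,120:405],None,fx=2.5,fy=2.5,interpolation=cv2.INTER_CUBIC))
P=bot.observe()['position']
for o in(0,-.002,-.004): print(o,proj(p,[P+[0,o,-.0165+.066]]))
```

```text
t 12.65 P [ 0.4333 -0.1399  0.0848] rpy [-3.141 -0.     1.453] w 0.0403 ff 63.23816657066345 F [ 0.8 -0.4 -4.6]
(0.4339, -0.1398, 0.0275) shift [0.0002 0.0007 0.0573] turn [-0.0002 -0.     -0.    ]
0 [[260.07658308 297.30871689]]
-0.002 [[260.72316608 301.8767621 ]]
-0.004 [[261.36265798 306.39188714]]
```

View pics/w6.png

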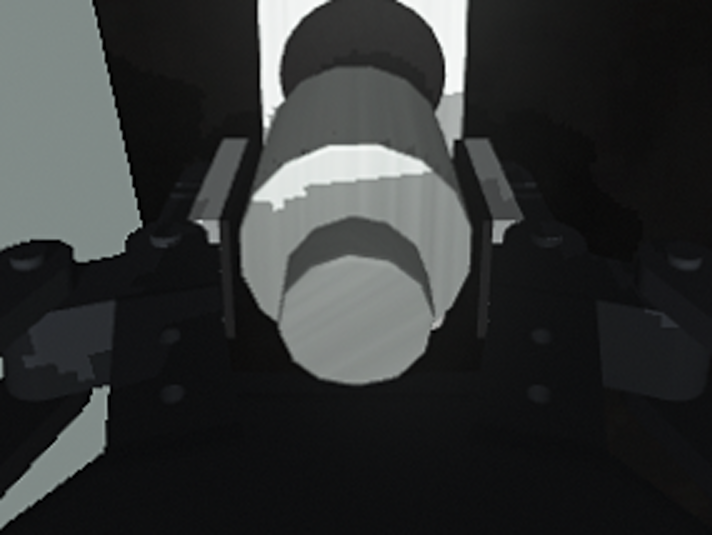

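XL is upright in the grip, its knob at about (263,298) and almost no offset from the TCP. The dark mark k4 shows directly behind it.

>>> move_arm:
  moves:
    - [[0,-0.001,0,0.03,0,0,0],[0,-0.0014,0,0.05,0,0,0],[0,-0.0014,0,0.057,0,0,0],[0,-0.0014,0,0.057,0,0,0],[0,-0.0014,0,0.057,0,0,0]]

```text
clock: 13.15
position: [0.4341, -0.1414, 0.0288]
tool_rot: [3.14, 0.0, 1.454]
force: [0.2, -0.9, -3.6]
grip_width: 0.0401
finger_force: 63.5
```

>>> move_arm:
  moves:
    - [[0,0,0,0.0015,0,0,0],[0,0,0,0.0015,0,0,0],[0,0,0,0.0015,0,0,0]]

```text
clock: 13.45
position: [0.4337, -0.1413, 0.0266]
tool_rot: [3.141, 0.0, 1.454]
force: [-1.0, -0.3, -4.3]
grip_width: 0.0403
finger_force: 63.5
```

>>> move_arm:
  moves:
    - [[0,0,0,0.0012,0,0,0],[0,0,0,0.0012,0,0,0],[0,0,0,0.0012,0,0,0]]

```text
clock: 13.75
position: [0.4338, -0.1413, 0.0264]
tool_rot: [3.14, -0.001, 1.453]
force: [-8.4, 3.1, 39.1]
grip_width: 0.0409
finger_force: 68.5
```

>>> move_arm:
  moves:
    - [[1,0,0,-0.001,0,0,0],[1,0,0,-0.001,0,0,0],[1,0,0,-0.001,0,0,0],[1,0,0,-0.001,0,0,0],[1,0,0,-0.001,0,0,0]]
  force: 40

```text
clock: 14.25
position: [0.4335, -0.1413, 0.0259]
tool_rot: [-3.142, 0.0, 1.453]
force: [0.2, 0.0, -0.3]
grip_width: 0.0852
finger_force: 0.0
```

>>> move_arm:
  moves:
    - [[1,0,0,-0.03,0,0,0],[1,0,0,-0.07,0,0,0],[1,0,0,-0.11,0,0,0],[1,-0.045,-0.01,-0.12,0,0,0],[1,-0.09,-0.02,-0.12,0,0,0]]

```text
clock: 14.75
position: [0.4043, -0.2284, 0.1479]
tool_rot: [3.138, 0.0, 1.458]
force: [0.0, -0.3, -0.4]
grip_width: 0.0853
finger_force: 0.0
```

>>> move_arm:
  moves:
    - [[1,-0.045,-0.007,0.01,0,0,0],[1,-0.068,-0.011,0.02,0,0,0],[1,-0.068,-0.011,0.02,0,0,0],[1,-0.068,-0.011,0.02,0,0,0],[1,-0.068,-0.011,0.02,0,0,0]]

```text
clock: 15.25
position: [0.3846, -0.2938, 0.1261]
tool_rot: [3.141, -0.0, 1.454]
force: [0.7, 0.2, 0.2]
grip_width: 0.0853
finger_force: 0.0
```

Run:
```python
from h import *
p=bot.camera_params('wrist');im=bot.grab_frame('wrist')[:,:,::-1].copy()
to((.3848,-.2955,.007))
print(proj(p,[[.3848,-.2955,.03],[.3848,-.2955,.044]]))
cv2.imwrite('pics/w7.png',im)
```

```text
t 15.3 P [ 0.3848 -0.2937  0.1262] rpy [ 3.141 -0.     1.455] w 0.0853 ff 0.0 F [-1.1  0.2 -0.4]
(0.3848, -0.2955, 0.007) shift [-0.0018  0.0002  0.1192] turn [ 0.0001 -0.      0.0002]
[[261.06813392 191.37424453]
 [261.02278864 196.19452299]]
```

View pics/w7.png

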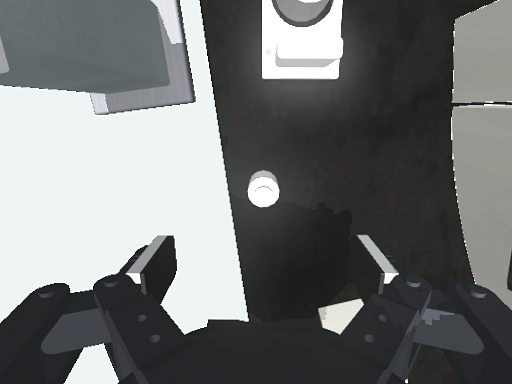

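M is at (264,189), as predicted. Descend and grip.

>>> move_arm:
  moves:
    - [[1,-0.001,0.001,0.05,0,0,0],[1,-0.001,0.001,0.09,0,0,0],[1,-0.001,0.001,0.112,0,0,0],[1,-0.001,0.001,0.119,0,0,0],[0.3,-0.001,0.001,0.119,0,0,0]]

```text
clock: 15.8
position: [0.3852, -0.2952, 0.0069]
tool_rot: [-3.141, -0.0, 1.454]
force: [-0.2, -0.2, 1.7]
grip_width: 0.0734
finger_force: 0.0
```

>>> move_arm:
  moves:
    - [[0,0,0,0,0,0,0],[0,0,0,0,0,0,0],[0,0,0,0,0,0,0],[0,0,0,0,0,0,0],[0,0,0,0,0,0,0]]

```text
clock: 16.3
position: [0.3857, -0.2959, 0.0081]
tool_rot: [3.14, 0.0, 1.454]
force: [-1.6, 2.4, 14.2]
grip_width: 0.0255
finger_force: 38.4
```

Run:
```python
from h import *
to((.3848,-.2955,.14),(.4501,-.0016,.14))
```

```text
t 16.3 P [ 0.3857 -0.2959  0.0081] rpy [3.14  0.    1.454] w 0.0255 ff 38.35710525512695 F [-1.6  2.4 14.2]
(0.3848, -0.2955, 0.14) shift [ 0.0002 -0.0007 -0.1319] turn [0.0002 0.0001 0.    ]
(0.4501, -0.0016, 0.14) shift [ 0.2997  0.0297 -0.132 ] turn [0.0002 0.0001 0.    ]
```

>>> move_arm:
  moves:
    - [[0,0,0,-0.045,0,0,0],[0,0,0,-0.09,0,0,0],[0,0,0,-0.13,0,0,0],[0,0.045,0.0045,-0.135,0,0,0],[0,0.09,0.009,-0.135,0,0,0]]

```text
clock: 16.8
position: [0.4053, -0.2071, 0.1439]
tool_rot: [3.138, 0.0, 1.451]
force: [1.7, 0.0, -1.6]
grip_width: 0.0256
finger_force: 40.1
```

>>> move_arm:
  moves:
    - [[0,0.048,0.005,0,0,0,0],[0,0.096,0.01,0,0,0,0],[0,0.144,0.015,0,0,0,0],[0,0.192,0.019,0,0,0,0],[0,0.21,0.021,0,0,0,0]]

```text
clock: 17.3
position: [0.4506, 0.0033, 0.1424]
tool_rot: [3.141, -0.001, 1.458]
force: [-0.2, -1.3, -1.3]
grip_width: 0.0254
finger_force: 40.1
```

>>> move_arm:
  moves:
    - [[0,0,0,0.02,0,0,0],[0,0,0,0.045,0,0,0],[0,0,0,0.06,0,0,0],[0,0,0,0.06,0,0,0],[0,0,0,0.06,0,0,0]]

```text
clock: 17.8
position: [0.4501, -0.0014, 0.0826]
tool_rot: [3.141, -0.0, 1.453]
force: [0.1, 0.5, -0.3]
grip_width: 0.0254
finger_force: 40.1
```

Run:
```python
from h import *
p=bot.camera_params('wrist');im=bot.grab_frame('wrist')[:,:,::-1].copy()
to((.4501,-.0026,.0185))
cv2.imwrite('pics/w8.png',cv2.resize(im[60:330,100:420],None,fx=2.2,fy=2.2,interpolation=cv2.INTER_CUBIC))
P=bot.observe()['position']
for o in(0,-.002,-.004): print(o,proj(p,[P+[0,o,-.0081+.044]]))
```

```text
t 17.85 P [ 0.4504 -0.0013  0.0829] rpy [ 3.141 -0.     1.453] w 0.0256 ff 40.105905532836914 F [ 0.5 -1.2 -0.3]
(0.4501, -0.0026, 0.0185) shift [-0.0013 -0.0002  0.0644] turn [ 0.0002 -0.     -0.0001]
0 [[260.00849353 275.69828531]]
-0.002 [[260.58296529 279.87290523]]
-0.004 [[261.15193931 284.00566898]]
```

View pics/w8.png

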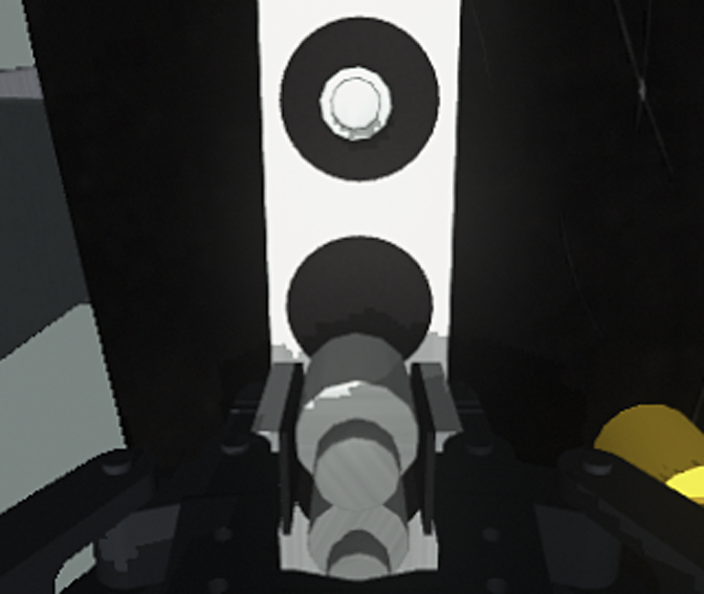

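S is centred on its mark (knob at crop (356,103), mark centre (360,99)). M is held with no offset and its mark is free, so I'll lower it.

>>> move_arm:
  moves:
    - [[0,-0.001,0,0.03,0,0,0],[0,-0.0013,0,0.055,0,0,0],[0,-0.0013,0,0.0635,0,0,0],[0,-0.0013,0,0.0635,0,0,0],[0,-0.0013,0,0.0635,0,0,0]]

```text
clock: 18.35
position: [0.4504, -0.0026, 0.0194]
tool_rot: [3.141, -0.0, 1.453]
force: [1.0, -0.6, -1.5]
grip_width: 0.0259
finger_force: 41.3
```

>>> move_arm:
  moves:
    - [[0,0,0,0.0015,0,0,0],[0,0,0,0.0015,0,0,0],[0,0,0,0.0015,0,0,0]]

```text
clock: 18.65
position: [0.4501, -0.0024, 0.0174]
tool_rot: [3.141, -0.0, 1.454]
force: [0.6, -0.5, 0.7]
grip_width: 0.0255
finger_force: 41.4
```

>>> move_arm:
  moves:
    - [[0,0,0,0.0008,0,0,0],[0,0,0,0.0012,0,0,0],[0,0,0,0.0012,0,0,0]]

```text
clock: 18.95
position: [0.4502, -0.0024, 0.0171]
tool_rot: [3.141, -0.001, 1.453]
force: [-7.6, 1.3, 41.7]
grip_width: 0.0258
finger_force: 45.7
```

>>> move_arm:
  moves:
    - [[1,0,0,-0.0015,0,0,0],[1,0,0,-0.0015,0,0,0],[1,0,0,-0.0015,0,0,0],[1,0,0,-0.0015,0,0,0],[1,0,0,-0.0015,0,0,0]]

```text
clock: 19.45
position: [0.4498, -0.0025, 0.0172]
tool_rot: [-3.141, 0.0, 1.453]
force: [-0.0, 0.2, 0.2]
grip_width: 0.0855
finger_force: 0.0
```

>>> move_arm:
  moves:
    - [[1,0,0,-0.03,0,0,0],[1,0,0,-0.07,0,0,0],[1,0,0,-0.11,0,0,0],[1,0,0,-0.15,0,0,0],[1,0.045,0,-0.17,0,0,0]]

```text
clock: 19.95
position: [0.4557, 0.0385, 0.1904]
tool_rot: [3.138, 0.0, 1.446]
force: [1.1, 0.9, -0.8]
grip_width: 0.0853
finger_force: 0.0
```

>>> move_arm:
  moves:
    - [[1,0.048,0,0,0,0,0],[1,0.096,0,0,0,0,0],[1,0.144,0,0,0,0,0],[1,0.19,0,0,0,0,0],[1,0.21,0,0,0,0,0]]

```text
clock: 20.45
position: [0.4792, 0.2551, 0.1869]
tool_rot: [-3.141, -0.001, 1.458]
force: [-0.3, -0.7, 0.3]
grip_width: 0.0856
finger_force: 0.0
```

>>> move_arm:
  moves:
    - [[1,0,0,0,0,0,0],[1,0,0,0,0,0,0],[1,0,0,0,0,0,0]]

```text
clock: 20.75
position: [0.4798, 0.2492, 0.1873]
tool_rot: [-3.142, 0.001, 1.452]
force: [0.1, -0.9, 0.1]
grip_width: 0.0854
finger_force: 0.0
```

Run:
```python
from h import *
im=bot.grab_frame('top')[:,:,::-1];s=bot.grab_frame('side')[:,:,::-1]
a=cv2.resize(im[195:255,215:345],(780,360),interpolation=cv2.INTER_CUBIC)
b=cv2.resize(s[130:260,230:360],(235,235),interpolation=cv2.INTER_CUBIC)
c=np.zeros((600,780,3),np.uint8);c[:360]=a;c[362:597,:235]=b
d=cv2.resize(im,(314,235));c[362:597,240:554]=d
cv2.imwrite('pics/fin.png',c)
to()
```

```text
t 20.85 P [0.4799 0.2494 0.1874] rpy [3.142 0.    1.452] w 0.0851 ff 0.0 F [-0.3  0.2 -0.2]
```

View pics/fin.png

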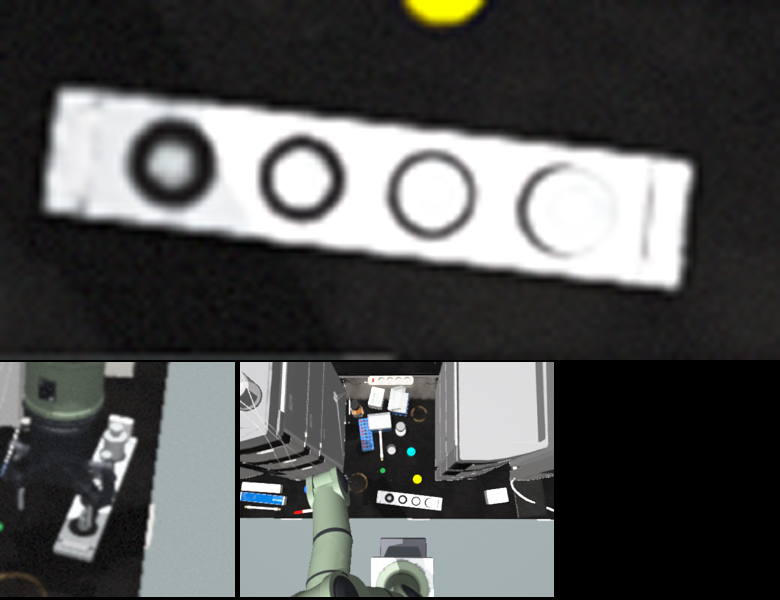

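The closing picture shows all four weights upright and centred on their marks, XL next to the post. XL at crop (571,210) is about 8 px right of its mark centre, which matches the expected height parallax. The bottle, beaker and carton were not touched, and the arm is clear.

```bash
python3 -c "
from workcell import bot
print(bot.job_done())"
```

```text
the job is handed in; nothing more can be done
None
```

I put all four weights upright on their marks, running XL, L, M, S from the tall post outward (within about 2 mm of centre in the last top view), left the bottle, beaker and carton alone, and handed the job in at about 21 s; no verdict came back.

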